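# Wind the specimen up to the scale and slide it on

## Robot

A 6-joint arm with a two-finger parallel gripper is mounted at the origin on the work surface. World frame = base frame: x ahead of the robot, y to its left, z up, the work surface at z = 0. Lengths are in mm, angles in rad, forces in N, time in s.
With the tool pointing down it reaches from about 300 to 775 mm from the base axis. Payload 14.6 kg.
Tool frame: the origin (TCP) lies at the very end of the fingers, on their centre line; the grasp point (between the pads) lies 19 mm behind it (manip.grip_point_offset is the distance from the TCP to the grasp point, in mm); z points along the fingers, y is the line along which they close (so a half turn about z gives the same grasp; the last joint's range is limited). The gripper opens to 94 mm and grips with 3 to 60 N. Pads are 16 mm wide; open, the fingers measure 119 mm over their backs; the gripper's body (75 mm by 177 mm) begins 78 mm behind the grasp point.
Start: joints at [1.161, 0.3, 1.521, -0, 1.321, -0.067], TCP at [184.866, 517.99, 205.446] pointing down, gripper open.
Joint ranges: [-3.03, 3.03], [-0.79, 2.21], [0.23, 2.52], [-1.04, 4.18], [0, 3.07], [-2.55, 2.55]. Speed limits (rad/s): [2.22, 2.22, 2.57, 3.14, 3.14, 3.14].

## Interface

Orientations are given as [roll, pitch, yaw] about the fixed x, y, z axes, in that order (R = Rz(yaw) Ry(pitch) Rx(roll)).
In Python, from cell import telemetry, eyes, manip gives the robot as it stands.
- The arm moves only by the tool play_rows, never from a script. Its arguments are lists of equal length, an entry for each row: "translation": the shift along the world's x, y, z in m, a list of three; "yaw": the turn about the world's z in rad. A call has 1 to 12 rows; each row is the pose to reach, as a shift and turn from the pose commanded when the call began; what a row does not reach only later rows make up. A row lasts 1/8 s, in which the tool goes at most 62.5 mm and 10.7 degrees, less where a joint would pass 70% of its speed; a pose out of reach is approached as far as the arm can. A call with a gripper value outside its range is refused whole. "hand" is the opening, from 0 (shut) to 1 (fully open), set as the call begins (left out, the last holds). The fingers move at their own pace and stop on an object; "force" is the grip in N (left out, the last holds). Time passes only in rows, so rows that repeat a pose let the fingers close. It gives the time, the measured TCP pose, the force, the opening and the grip force at its end, in the units of the state.
- telemetry.read_state(): the state, without advancing time (a new reading comes with each control period).
- eyes.camera(name): name is "side" or "top" or "wrist"; returns a dict with "pixels" (400x640x3 uint8, red, green, blue), "fx", "fy", "cx", "cy" (pixels), "cam_to_world" (4x4, takes a point from camera to world coordinates); the wrist camera has in their place "T_tool_cam" (4x4, takes a point from camera to tool coordinates, whose origin is the TCP and whose axes are the flange's). Camera axes: x right, y up, looking along -z (the intrinsics and any distortion apply to the point x, -y, -z); pixel columns grow to the right and rows downward; lengths in mm; the calibration is good to about 2 mm. The wrist camera is an equidistant fisheye: a pixel r from the principal point sees the ray r / f radians off the axis. A picture is of the moment at which its call begins: read the wrist's pose just before it. There is no depth.
- manip.sign_off(): hands the job in; it is judged then, once.
The state is a dict: "clock": time; "joints": joint angles; "qd": joint speeds; "effort": joint torques, N m; "eef_pos": TCP position; "eef_rot": TCP orientation; "wrist_force": force on the tool from outside, world axes, zero at the start; "moment": the same for the moment, N m; "finger_gap": finger opening in mm; "finger_force": force on a finger pad.
Only numpy, scipy, OpenCV 4.12 (cv2) and the standard library are available. Lean on these libraries where they do the work, as an engineer would, in place of code of your own. Each camera call takes 0.05 s, during which the arm holds its last target. There are 200 camera calls.

## Task

Wind the crank of the screw lift until its table plate, with the mortar slab on it, is level with the pan of the bench scale beside it; then push the slab straight across so that it lies flat and wholly on the pan, near its middle. Leave the lift at that level, let go of everything, and do not shift the test weight or the beaker that stand beside the lift's screw.

Things in the scene. Friction and masses are not known exactly. Their poses are not given: they have to be found in the camera images.
- grip (a point): Middle of the crank's black hand grip: an upright round cylinder 22 mm across and 45 mm tall (22.5 mm above and below this point) that spins freely on its pin. It circles level, 55 mm from the screw's upright axis, about 249 mm above the bench. The steel crank arm lies 3 mm below its lower end; nothing else stands at the grip's height on or near its circle.
- crank (a joint): Turn of the crank in rad, 0 at the start, growing clockwise seen from above. Clockwise raises the lift's plate by 20 mm a turn, anticlockwise lowers it. It takes about 3 N at the grip and stays where it is left. It has many turns; the grip may start at any side of the axis.
- crank_axis (a point): Point on the upright axis about which the crank turns, at the height of the grip's middle. The axes of this point turn with the crank: its x points to the grip.
- plate_top (a point): Centre of the upper face of the lift's aluminium table plate, 130 x 130 x 8 mm, on which the slab lies; 80 mm above the bench at the start, moves only up and down, from 68 to 155 mm. Axes: x from the plate towards the lift's screw (145 mm away, roughly away from the robot), y along the line of plate, scale and mould, z up.
- pan_top (a point): Centre of the upper face of the fixed bench scale's steel pan, 160 mm (x) by 170 mm (y), axes as plate_top. It is on the plate's +y or -y side, 160 mm centre to centre, about 10 mm between edges, 30 to 50 mm above the plate's start. The pan's last 9 mm at each y edge slope down 4 mm, so a small step does not catch the slab.
- slab: Grey mortar slab, 100 mm along its x, 110 mm along its y, 30 mm thick, about 0.7 kg, lying loose near the middle of the lift's plate; origin at the centre of its underside. Too wide to grasp; it slides when pushed low on its side face.
- mould: Steel prism mould, fixed, 170 x 130 mm and 45 mm tall, beside the plate on the side away from the scale; origin at the centre of its underside.
- weight: steel test weight, a plain upright cylinder 44 mm across and 50 mm tall, beside the lift's screw on one side; origin at the centre of its underside
- beaker: clear plastic beaker, 66 mm across and 75 mm tall, beside the lift's screw on the other side; origin at the centre of its underside
Not all that is in view belongs to the job. Of the things like the slab, leave any that is green or yellow; of the rest the larger one is meant.

How it is judged:
By the outcome, as a careful person would: the job done as asked, in the order asked, and still so for the second after the job is handed in, with the robot touching nothing.
It also fails if it takes over 72 s, if anything falls off the work surface, if the arm or the gripper's body presses on something with over 40 N, if the wrist force passes 120 N, or if a joint passes its speed limit or range.

## Working session

There is one attempt and no reset: what is moved stays moved. The work goes in short steps, Python scripts to look and compute and a tool call to move; the robot and the scene stay as the last step left them, time stands still between calls to the robot, and variables do not carry over. Pictures are saved under pics/ and viewed, at most 10 in all, crops included, and the job is handed in when it is done.

Besides the shell and the picture viewer there is one more tool, called after ">>>" as a command line: name --pt "numbers of a row" for each row, then --argument value for the rest. play_rows: Moves the arm, as the interface text tells. Its arguments: {"type":"object","properties":{"translation":{"type":"array","items":{"type":"array","items":{"type":"number"}}},"yaw":{"type":"array","items":{"type":"number"}},"hand":{"type":"number"},"force":{"type":"number"}},"required":["translation","yaw"]}

```bash
mkdir -p pics; ls; cat > h.py <<'E'
import numpy as np, cv2
from cell import telemetry, eyes, manip
def ray(c,u,v):
    M=np.array(c["cam_to_world"]); d=np.array([(u-c["cx"])/c["fx"],-(v-c["cy"])/c["fy"],-1.])
    return M[:3,3],M[:3,:3]@d
def atz(c,u,v,z):
    o,d=ray(c,u,v); return o+d*(z-o[2])/d[2]
def proj(c,p):
    M=np.array(c["cam_to_world"]); q=M[:3,:3].T@(np.array(p)-M[:3,3])
    return c["cx"]+c["fx"]*q[0]/-q[2], c["cy"]-c["fy"]*q[1]/-q[2]
E
python3 - <<'E'
from h import *
import pickle
for n in("top","side"):
    c=eyes.camera(n); cv2.imwrite(f"pics/{n}0.png",c["pixels"][:,:,::-1])
    print(n,[k for k in c],c["fx"],c["cx"],c["cy"],np.round(c["cam_to_world"],3).tolist())
    pickle.dump(c,open(f"{n}0.pkl","wb"))
s=telemetry.read_state(); print(s)
E
```

```text
pics
top ['pixels', 'fx', 'fy', 'cx', 'cy', 'cam_to_world'] 384.40199646865005 312.5244484416858 195.45093024760814 [[-0.104, 0.971, -0.214, 336.045], [-0.995, -0.103, 0.016, 84.517], [-0.006, 0.214, 0.977, 942.286], [0.0, 0.0, 0.0, 1.0]]
side ['pixels', 'fx', 'fy', 'cx', 'cy', 'cam_to_world'] 424.238945942121 314.6242607075579 196.5906795949783 [[0.962, 0.185, -0.201, 297.078], [-0.273, 0.65, -0.71, -592.168], [-0.0, 0.738, 0.675, 808.776], [0.0, 0.0, 0.0, 1.0]]
{'clock': 0.1, 'joints': array([ 1.16143236e+00,  3.00388464e-01,  1.52150183e+00, -2.68364126e-05,
        1.32073136e+00, -6.66139283e-02]), 'qd': array([-0.00082626, -0.00079196, -0.00327603,  0.00230907,  0.00062608,
       -0.00029843]), 'effort': array([ 2.24685687e-04, -5.32644081e+01, -3.53287947e+01,  7.09544308e-02,
        2.34668056e-02, -8.53953452e-05]), 'eef_pos': array([184.76504582, 517.78446463, 204.96519278]), 'eef_rot': array([-3.14056421e+00, -4.25577646e-05,  2.79884925e+00]), 'wrist_force': array([ 1.12994551,  0.28485653, -0.07381429]), 'moment': array([0.00632104, 0.00661175, 0.05806985]), 'finger_force': 0.0, 'finger_gap': 94.09556859189216}
```

View pics/top0.png

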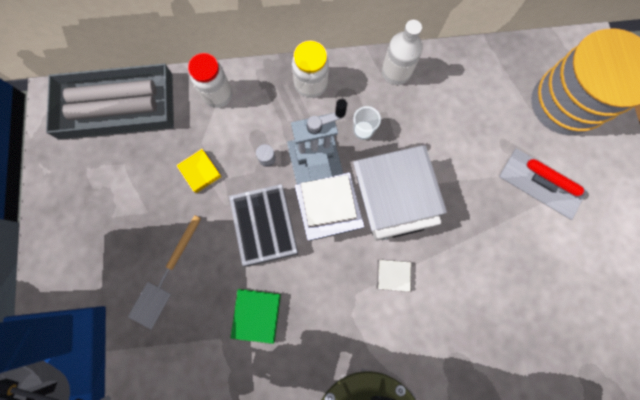

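View pics/side0.png

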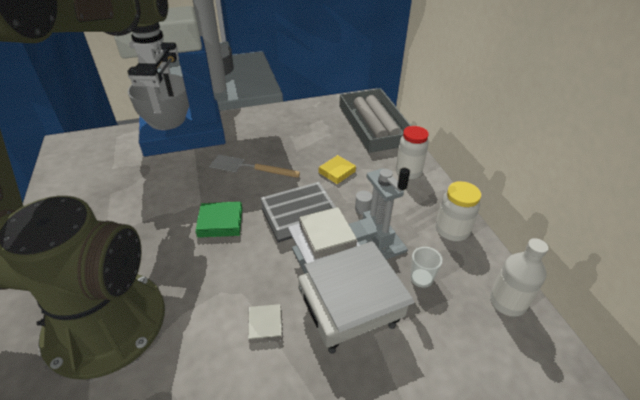

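Top view: the slab candidates are the pale slab on the plate (330,201), a small white block (395,276), a green one (257,316) and a yellow one (199,170). I choose the one on the plate, since it is the larger of those not green or yellow. The grip is at (341,107), the pan at (400,188), the weight at (265,155) and the beaker at (366,122). The side view agrees: grip (404,179), pan (358,285).

```bash
python3 - <<'E'
import cv2
a=cv2.imread("pics/top0.png")[95:245,225:450]; b=cv2.imread("pics/side0.png")[155:355,255:455]
cv2.imwrite("pics/topc.png",cv2.resize(a,None,fx=3.5,fy=3.5,interpolation=cv2.INTER_CUBIC))
cv2.imwrite("pics/sidec.png",cv2.resize(b,None,fx=3,fy=3,interpolation=cv2.INTER_CUBIC))
E
```

```text
(no output)
```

View pics/topc.png

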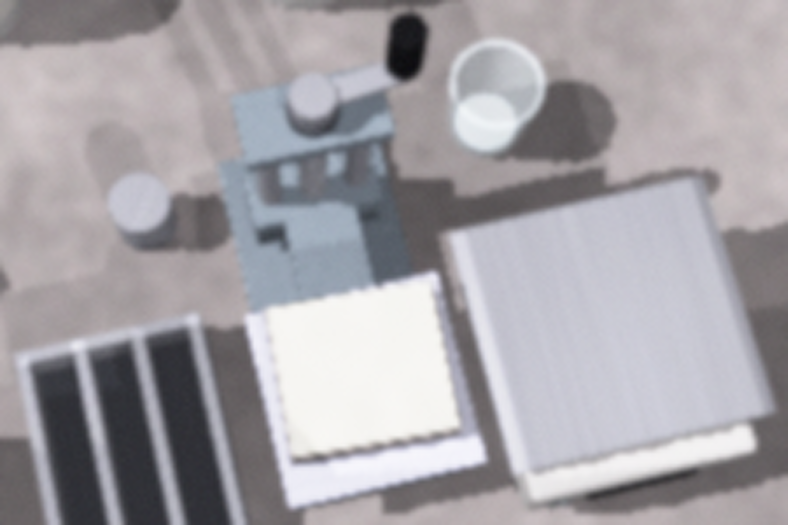

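View pics/sidec.png

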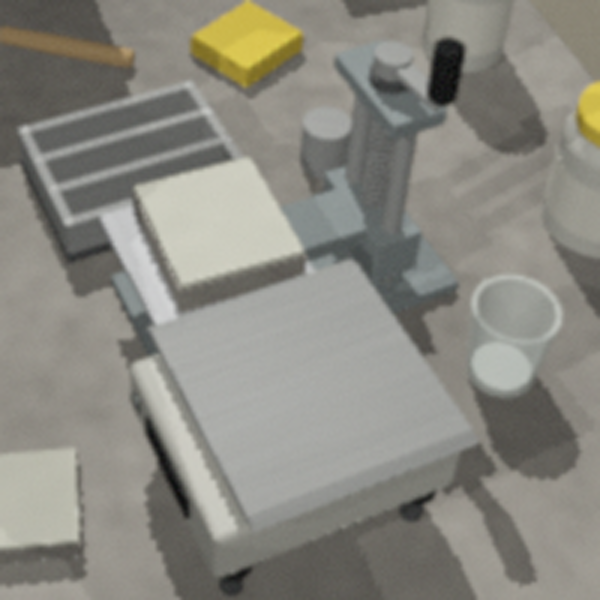

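```bash
cat >> h.py <<'E'
import pickle
def tri(ct,pt,cs,ps):
    A=[];b=[];R=[]
    for c,p in((ct,pt),(cs,ps)):
        o,d=ray(c,*p); d/=np.linalg.norm(d); P=np.eye(3)-np.outer(d,d); A.append(P);b.append(P@o);R.append((o,d))
    x=np.linalg.solve(A[0]+A[1],b[0]+b[1]); return x,[np.linalg.norm((x-o)-((x-o)@d)*d) for o,d in R][0]*2
E
python3 - <<'E'
from h import *
ct,cs=[pickle.load(open(f"{n}0.pkl","rb")) for n in("top","side")]
T=lambda u,v:(225+(u+.5)/3.5-.5,95+(v+.5)/3.5-.5); S=lambda u,v:(255+(u+.5)/3-.5,155+(v+.5)/3-.5)
for n,t,s in [("grip",(406,46),(447,71)),("knob",(312,95),(392,55)),("pan++",(448,235),(352,262)),("pan-+",(527,472),(155,325)),("pan--",(772,408),(250,522)),("pan+-",(700,180),(478,435)),
 ("slab-+",(290,460),(180,290)),("slab++",(265,308),(138,190)),("slab+-",(437,275),(248,160)),("slab--",(461,428),(302,253))]:
    x,e=tri(ct,T(*t),cs,S(*s)); print(n,x.round(1),round(e,1))
for n,p in [("slab",[(265,308),(437,275),(461,428),(290,460)])]:
    q=np.array([atz(ct,*T(*a),110) for a in p]); print(n,q.round(1).tolist(),q.mean(0).round(1))
    for i in range(4): print(np.linalg.norm(q[i]-q[(i+1)%4]).round(1))
print("plate-corners",[atz(ct,*T(*a),80).round(1).tolist() for a in [(247,316),(288,507),(484,463)]])
print("mould",[atz(ct,*T(*a),45).round(1).tolist() for a in [(18,355),(197,317)]])
print("weight",atz(ct,*T(139,200),50).round(1),"beaker",atz(ct,*T(498,82),75).round(1))
E
```

```text
grip [6.554e+02 4.000e-01 2.483e+02] 0.6
knob [641.7  54.4 223.4] 2.5
pan++ [588.1 -28.5 103.9] 0.4
pan-+ [429.5 -55.9 117.3] 3.6
pan-- [ 450.1 -213.6  113. ] 3.4
pan+- [ 606.5 -194.8  112.5] 3.1
slab-+ [480.3  88.3 -28.9] 19.2
slab++ [502.   92.9 110.3] 93.3
slab+- [522.8  -4.1 207.5] 21.6
slab-- [501.  -28.  129.8] 88.8
slab [[550.2, 94.6, 110.0], [560.2, -17.2, 110.0], [460.2, -19.7, 110.0], [451.4, 88.6, 110.0]] [505.5  36.6 110. ]
112.2
100.1
108.7
99.0
plate-corners [[553.8, 107.3, 80.0], [425.6, 93.1, 80.0], [440.5, -35.3, 80.0]]
mould [[551.9, 266.5, 45.0], [565.6, 142.5, 45.0]]
weight [652.2 175.   50. ] beaker [702.2 -80.6  75. ]
```

The close crops confirm it: the cream slab, 110x100 mm, is on the plate. Estimates:

| Thing | Position (mm) |
|---|---|
| Plate centre | about (497, 36) |
| Pan centre | about (518, -123) |
| Yaw | about 0.125 rad |
| Screw axis | about (641.4, 54.3), triangulated |
| Grip | (655.4, 0.4, 248), radius 55.7 against the given 55 |

I'll get the pan height by touching it with closed fingers.

>>> play_rows --pt "0.03 -0.05 0" --pt "0.06 -0.1 0" --pt "0.09 -0.15 0" --pt "0.12 -0.2 0" --pt "0.15 -0.25 0" --pt "0.18 -0.31 0" --pt "0.21 -0.37 0" --pt "0.24 -0.43 0" --pt "0.27 -0.49 0" --pt "0.3 -0.55 0" --pt "0.32 -0.6 0" --pt "0.333 -0.641 0" --yaw '[-0.1,-0.2,-0.3,-0.4,-0.5,-0.6,-0.7,-0.8,-0.9,-1.0,-1.1,-1.1]' --hand 0 --force 20

```text
clock: 1.6
eef_pos: [518.2, -125.2, 205.1]
eef_rot: [-3.141, -0.0, 1.697]
wrist_force: [-0.1, 0.6, -0.9]
finger_gap: -0.1
finger_force: 0.0
```

>>> play_rows --pt "0 0 -0.03" --pt "0 0 -0.06" --pt "0 0 -0.07" --pt "0 0 -0.074" --pt "0 0 -0.076" --pt "0 0 -0.078" --pt "0 0 -0.08" --pt "0 0 -0.08" --yaw '[0,0,0,0,0,0,0,0]'

```text
clock: 2.6
eef_pos: [517.9, -123.0, 125.5]
eef_rot: [3.142, 0.0, 1.699]
wrist_force: [0.6, 0.9, -0.4]
finger_gap: 0.6
finger_force: 0.0
```

>>> play_rows --pt "0 0 -0.001" --pt "0 0 -0.002" --pt "0 0 -0.003" --pt "0 0 -0.004" --pt "0 0 -0.005" --pt "0 0 -0.005" --yaw '[0,0,0,0,0,0]'

```text
clock: 3.35
eef_pos: [517.8, -123.0, 120.3]
eef_rot: [-3.141, -0.0, 1.699]
wrist_force: [0.4, 0.6, -0.7]
finger_gap: 0.5
finger_force: 0.0
```

>>> play_rows --pt "0 0 -0.001" --pt "0 0 -0.0015" --pt "0 0 -0.002" --pt "0 0 -0.0025" --pt "0 0 -0.003" --pt "0 0 -0.003" --yaw '[0,0,0,0,0,0]'

```text
clock: 4.1
eef_pos: [517.9, -123.0, 117.4]
eef_rot: [-3.142, -0.0, 1.699]
wrist_force: [-0.4, 0.2, -0.5]
finger_gap: 0.5
finger_force: 0.0
```

>>> play_rows --pt "0 0 -0.001" --pt "0 0 -0.0015" --pt "0 0 -0.002" --pt "0 0 -0.0025" --pt "0 0 -0.003" --pt "0 0 -0.003" --yaw '[0,0,0,0,0,0]'

```text
clock: 4.85
eef_pos: [517.8, -123.0, 114.4]
eef_rot: [-3.142, -0.0, 1.699]
wrist_force: [0.4, -0.5, 0.8]
finger_gap: 0.2
finger_force: 0.0
```

>>> play_rows --pt "0 0 -0.0005" --pt "0 0 -0.001" --pt "0 0 -0.0015" --pt "0 0 -0.002" --pt "0 0 -0.002" --yaw '[0,0,0,0,0]'

```text
clock: 5.48
eef_pos: [517.9, -123.0, 113.1]
eef_rot: [3.141, 0.0, 1.699]
wrist_force: [-4.2, 1.1, 9.7]
finger_gap: 0.5
finger_force: 4.2
```

>>> play_rows --pt "0 0 0.05" --pt "0 0 0.1" --pt "0 0 0.15" --pt "0.03 0.03 0.185" --pt "0.07 0.065 0.19" --pt "0.11 0.1 0.19" --pt "0.1375 0.1234 0.19" --pt "0.1375 0.1234 0.19" --pt "0.1375 0.1234 0.18" --yaw '[0,0,0,0,0,0,0,0,0]' --hand 0.6

```text
clock: 6.6
eef_pos: [655.3, 0.0, 292.5]
eef_rot: [3.141, 0.0, 1.699]
wrist_force: [-0.0, 0.3, 0.1]
finger_gap: 56.4
finger_force: 0.0
```

```bash
python3 - <<'E'
from h import *
s=telemetry.read_state(); print(s["eef_pos"])
ims=[]
for n in("top","side"):
    c=eyes.camera(n); p=c["pixels"][:,:,::-1].copy()
    u,v=map(int,proj(c,[655.4,.4,248])); print(u,v)
    ims.append(cv2.resize(p[max(0,v-60):v+60,u-60:u+60],(400,400),interpolation=cv2.INTER_CUBIC))
cv2.imwrite("pics/g.png",np.hstack(ims))
E
```

```text
[6.55263473e+02 5.07134862e-03 2.92511731e+02]
340 108
403 178
```

View pics/g.png

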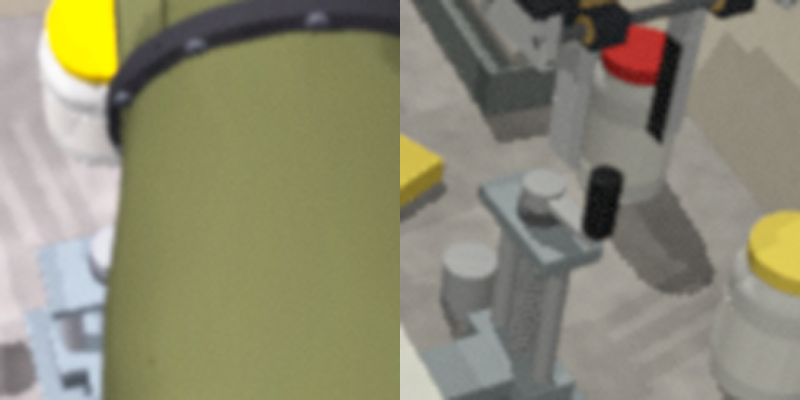

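The fingers straddle the grip, seen at (600,200) in the right-hand crop, so I'll descend and close.

>>> play_rows --pt "0 0 -0.02" --pt "0 0 -0.04" --pt "0 0 -0.055" --pt "0 0 -0.06" --pt "0 0 -0.06" --yaw '[0,0,0,0,0]'

```text
clock: 7.32
eef_pos: [655.4, 0.2, 232.8]
eef_rot: [3.141, 0.0, 1.699]
wrist_force: [0.1, 0.7, -0.1]
finger_gap: 56.5
finger_force: 0.0
```

>>> play_rows --pt "0 0 0" --pt "0 0 0" --pt "0 0 0" --pt "0 0 0" --yaw '[0,0,0,0]' --hand 0 --force 25

```text
clock: 7.82
eef_pos: [655.4, 0.4, 232.5]
eef_rot: [3.142, 0.0, 1.699]
wrist_force: [0.4, -0.0, 1.5]
finger_gap: 21.9
finger_force: 25.0
```

```bash
cat > circ.py <<'E'
import numpy as np,sys
def rows(cx,cy,r,a0,step,n,x0,y0):
    a=np.radians(a0-step*np.arange(1,n+1)); p=np.c_[cx+r*np.cos(a)-x0,cy+r*np.sin(a)-y0]/1000
    print("[%s]"%", ".join("[%.4f, %.4f, 0]"%tuple(q) for q in p), a0-step*n)
E
python3 -c "
from circ import *
rows(641.5,53.6,55,-75.4,12,8,655.4,.4)"
```

```text
[[-0.0114, -0.0017, 0], [-0.0229, -0.0011, 0], [-0.0340, 0.0020, 0], [-0.0442, 0.0073, 0], [-0.0531, 0.0146, 0], [-0.0602, 0.0236, 0], [-0.0654, 0.0338, 0], [-0.0683, 0.0450, 0]] -171.4
```

>>> play_rows --pt "-0.0114 -0.0017 0" --pt "-0.0229 -0.0011 0" --pt "-0.034 0.002 0" --pt "-0.0442 0.0073 0" --pt "-0.0531 0.0146 0" --pt "-0.0602 0.0236 0" --pt "-0.0654 0.0338 0" --pt "-0.0683 0.045 0" --yaw '[0,0,0,0,0,0,0,0]'

```text
clock: 8.82
eef_pos: [587.5, 45.4, 232.6]
eef_rot: [3.14, 0.001, 1.699]
wrist_force: [11.7, -1.9, -4.3]
finger_gap: 21.4
finger_force: 25.0
```

```bash
python3 -c "
from circ import *
X=655.4-68.3;Y=.4+45
rows(642.1,53.6,55,-171.4,15,12,X,Y)
a=np.radians(-351.4);x1,y1=642.1+55*np.cos(a),53.6+55*np.sin(a)
rows(642.1,53.6,55,-351.4,15,12,x1,y1)
"
```

```text
[[0.0003, 0.0143, 0], [0.0038, 0.0283, 0], [0.0107, 0.0408, 0], [0.0207, 0.0512, 0], [0.0330, 0.0586, 0], [0.0468, 0.0626, 0], [0.0611, 0.0629, 0], [0.0751, 0.0594, 0], [0.0876, 0.0525, 0], [0.0980, 0.0425, 0], [0.1054, 0.0302, 0], [0.1094, 0.0164, 0]] -351.4
[[0.0003, -0.0144, 0], [-0.0032, -0.0283, 0], [-0.0101, -0.0409, 0], [-0.0201, -0.0512, 0], [-0.0324, -0.0586, 0], [-0.0462, -0.0626, 0], [-0.0605, -0.0629, 0], [-0.0744, -0.0594, 0], [-0.0870, -0.0525, 0], [-0.0974, -0.0425, 0], [-0.1048, -0.0302, 0], [-0.1088, -0.0164, 0]] -531.4
```

>>> play_rows --pt "0.0003 0.0143 0" --pt "0.0038 0.0283 0" --pt "0.0107 0.0408 0" --pt "0.0207 0.0512 0" --pt "0.033 0.0586 0" --pt "0.0468 0.0626 0" --pt "0.0611 0.0629 0" --pt "0.0751 0.0594 0" --pt "0.0876 0.0525 0" --pt "0.098 0.0425 0" --pt "0.1054 0.0302 0" --pt "0.1094 0.0164 0" --yaw '[0,0,0,0,0,0,0,0,0,0,0,0]'

```text
clock: 10.32
eef_pos: [696.6, 62.7, 232.4]
eef_rot: [-3.14, -0.002, 1.7]
wrist_force: [-11.9, 2.4, 5.8]
finger_gap: 21.8
finger_force: 25.0
```

>>> play_rows --pt "-0.0002 -0.0144 0" --pt "-0.0037 -0.0283 0" --pt "-0.0106 -0.0407 0" --pt "-0.0204 -0.0508 0" --pt "-0.0326 -0.0581 0" --pt "-0.0462 -0.0621 0" --pt "-0.0604 -0.0624 0" --pt "-0.0742 -0.0589 0" --pt "-0.0866 -0.0522 0" --pt "-0.0969 -0.0423 0" --pt "-0.1042 -0.0301 0" --pt "-0.1081 -0.0164 0" --yaw '[0,0,0,0,0,0,0,0,0,0,0,0]'

```text
clock: 11.82
eef_pos: [587.6, 45.4, 232.5]
eef_rot: [-3.141, 0.001, 1.698]
wrist_force: [4.4, -3.4, 0.3]
finger_gap: 21.6
finger_force: 25.0
```

```bash
python3 -c "
from circ import *
rows(642.1,53.6,54.5,-531.4,14,10,587.1+109.4-108.1,45.4+16.4-16.4)
rows(642.1,53.6,54.5,-531.4,14.,11,587.1+109.4-108.1,45.4+16.4-16.4)
"
```

```text
[[-0.0006, 0.0133, 0], [0.0023, 0.0263, 0], [0.0082, 0.0382, 0], [0.0168, 0.0483, 0], [0.0276, 0.0561, 0], [0.0400, 0.0609, 0], [0.0531, 0.0627, 0], [0.0663, 0.0612, 0], [0.0788, 0.0566, 0], [0.0897, 0.0491, 0]] -671.4
[[-0.0006, 0.0133, 0], [0.0023, 0.0263, 0], [0.0082, 0.0382, 0], [0.0168, 0.0483, 0], [0.0276, 0.0561, 0], [0.0400, 0.0609, 0], [0.0531, 0.0627, 0], [0.0663, 0.0612, 0], [0.0788, 0.0566, 0], [0.0897, 0.0491, 0], [0.0986, 0.0391, 0]] -685.4
```

>>> play_rows --pt "-0.0006 0.0133 0" --pt "0.0023 0.0263 0" --pt "0.0082 0.0382 0" --pt "0.0168 0.0483 0" --pt "0.0276 0.0561 0" --pt "0.04 0.0609 0" --pt "0.0531 0.0627 0" --pt "0.0663 0.0612 0" --pt "0.0788 0.0566 0" --pt "0.0897 0.0491 0" --pt "0.0897 0.0491 0" --pt "0.0897 0.0491 0" --yaw '[0,0,0,0,0,0,0,0,0,0,0,0]'

```text
clock: 13.32
eef_pos: [678.6, 94.9, 232.5]
eef_rot: [3.141, -0.0, 1.699]
wrist_force: [0.9, -0.6, 4.4]
finger_gap: 21.6
finger_force: 25.0
```

>>> play_rows --pt "0 0 0" --pt "0 0 0" --pt "0 0 0.03" --pt "0 0 0.065" --pt "-0.03 -0.01 0.07" --pt "-0.08 -0.02 0.07" --pt "-0.13 -0.033 0.07" --pt "-0.18 -0.046 0.05" --pt "-0.23 -0.06 0" --pt "-0.2603 -0.0685 -0.05" --pt "-0.2603 -0.0685 -0.1" --pt "-0.2603 -0.0685 -0.1" --yaw '[0,0,0,0,0,0,0,0,0,0,0,0]' --hand 0.42

```text
clock: 14.82
eef_pos: [416.0, 26.1, 130.5]
eef_rot: [-3.136, -0.001, 1.699]
wrist_force: [1.7, 0.2, 0.2]
finger_gap: 39.4
finger_force: 0.0
```

```bash
python3 - <<'E'
from h import *
s=telemetry.read_state(); print(s["eef_pos"],s["finger_gap"],s["wrist_force"])
c=eyes.camera("side");pickle.dump(c,open("side1.pkl","wb"))
d=eyes.camera("top");pickle.dump(d,open("top1.pkl","wb"))
f=lambda p:cv2.resize(p,(400,400),interpolation=cv2.INTER_CUBIC)
cv2.imwrite("pics/p.png",np.hstack([f(c["pixels"][155:355,255:455,::-1]),f(d["pixels"][85:265,260:440,::-1])]))
E
```

```text
[415.96014897  26.06655556 130.50687697] 39.39450395418348 [1.72283838 0.22376218 0.21541837]
```

View pics/p.png

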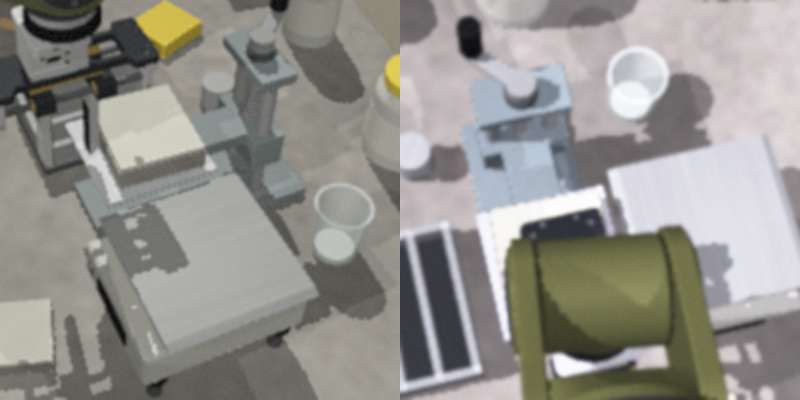

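The plate is raised and the finger is over the plate's bare near strip. Now touch it to check the level.

>>> play_rows --pt "0 0 -0.008" --pt "0 0 -0.013" --pt "0 0 -0.015" --pt "0 0 -0.016" --pt "0 0 -0.017" --pt "0 0 -0.0175" --pt "0 0 -0.0175" --yaw '[0,0,0,0,0,0,0]'

```text
clock: 15.8
eef_pos: [417.8, 26.0, 115.0]
eef_rot: [-3.142, 0.0, 1.699]
wrist_force: [0.2, -0.4, 0.9]
finger_gap: 39.4
finger_force: 0.0
```

>>> play_rows --pt "0 0 -0.0005" --pt "0 0 -0.001" --pt "0 0 -0.0015" --pt "0 0 -0.002" --pt "0 0 -0.002" --yaw '[0,0,0,0,0]'

```text
clock: 16.42
eef_pos: [417.8, 26.0, 113.2]
eef_rot: [3.141, 0.0, 1.699]
wrist_force: [-3.3, 0.1, 5.3]
finger_gap: 39.4
finger_force: 2.7
```

The plate touches at z = 113.2 and the pan at 113.1, so they are level. Next I go to the slab's +y side.

>>> play_rows --pt "0 0 0.04" --pt "0 0 0.085" --pt "0.03 0.035 0.09" --pt "0.06 0.07 0.09" --pt "0.078 0.088 0.09" --pt "0.078 0.088 0.09" --pt "0.078 0.088 0.06" --pt "0.078 0.088 0.03" --pt "0.078 0.088 0.012" --pt "0.078 0.088 0.008" --pt "0.078 0.088 0.008" --yaw '[0,0,0,0,0,0,0,0,0,0,0]' --hand 0.53

```text
clock: 17.8
eef_pos: [495.8, 113.7, 121.5]
eef_rot: [3.141, -0.0, 1.698]
wrist_force: [0.1, -0.6, 0.3]
finger_gap: 49.4
finger_force: 0.0
```

>>> play_rows --pt "0.0005 -0.004 0" --pt "0.001 -0.008 0" --pt "0.00125 -0.01 0" --pt "0.0015 -0.012 0" --pt "0.00175 -0.014 0" --pt "0.002 -0.016 0" --pt "0.00225 -0.018 0" --pt "0.0025 -0.02 0" --yaw '[0,0,0,0,0,0,0,0]'

```text
clock: 18.8
eef_pos: [498.0, 94.5, 121.1]
eef_rot: [-3.141, -0.001, 1.699]
wrist_force: [-2.9, 4.8, 3.5]
finger_gap: 49.9
finger_force: 3.0
```

>>> play_rows --pt "0.0008 -0.006 0" --pt "0.0015 -0.012 0" --pt "0.0023 -0.018 0" --pt "0.003 -0.024 0" --pt "0.0038 -0.03 0" --pt "0.0045 -0.036 0" --pt "0.0053 -0.042 0" --pt "0.006 -0.048 0" --pt "0.0068 -0.054 0" --pt "0.0075 -0.06 0" --pt "0.0083 -0.066 0" --pt "0.009 -0.072 0" --yaw '[0,0,0,0,0,0,0,0,0,0,0,0]'

```text
clock: 20.3
eef_pos: [507.4, 22.4, 121.2]
eef_rot: [3.141, -0.001, 1.699]
wrist_force: [-0.5, 5.5, 2.0]
finger_gap: 50.3
finger_force: 2.9
```

>>> play_rows --pt "0.0008 -0.006 0" --pt "0.0015 -0.012 0" --pt "0.0023 -0.018 0" --pt "0.003 -0.024 0" --pt "0.0038 -0.03 0" --pt "0.0045 -0.036 0" --pt "0.0053 -0.042 0" --pt "0.006 -0.048 0" --pt "0.006 -0.048 0" --yaw '[0,0,0,0,0,0,0,0,0]'

```text
clock: 21.42
eef_pos: [513.3, -26.2, 120.9]
eef_rot: [3.142, 0.0, 1.699]
wrist_force: [-0.1, -0.0, -0.6]
finger_gap: 49.7
finger_force: 0.0
```

```bash
python3 - <<'E'
from h import *
s=telemetry.read_state(); print(s["eef_pos"],s["finger_gap"],s["wrist_force"])
c=eyes.camera("side");pickle.dump(c,open("side2.pkl","wb"))
cv2.imwrite("pics/q.png",cv2.resize(c["pixels"][190:360,255:455,::-1],None,fx=3.5,fy=3.5,interpolation=cv2.INTER_CUBIC))
E
```

```text
[513.28870731 -26.19203343 120.94168999] 49.686314227142304 [-0.10165984 -0.00235015 -0.57349038]
```

View pics/q.png

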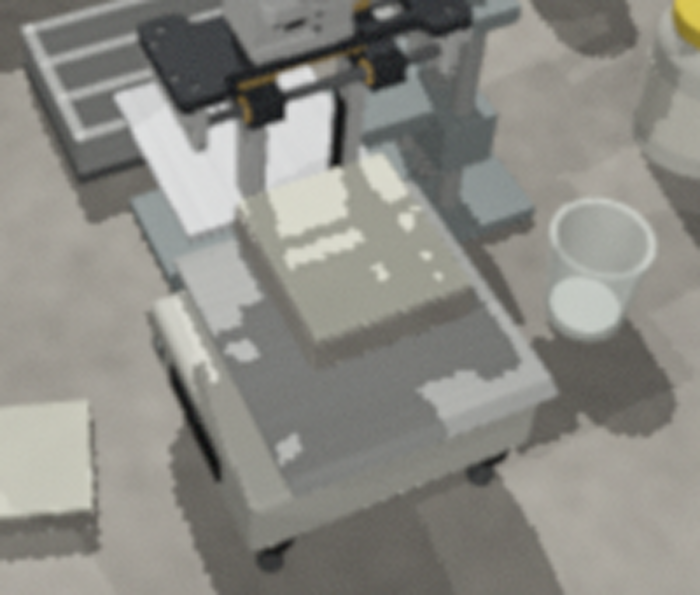

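The slab has crossed flat onto the pan, with top corners at about (240,212), (378,155), (472,278) and (318,340) in the crop. Its face is at the fingers.

```bash
python3 - <<'E'
from h import *
c=pickle.load(open("side2.pkl","rb"))
q=np.array([atz(c,254.6+u/3.5,189.6+v/3.5,143.1) for u,v in [(240,212),(378,155),(472,278),(318,340)]])
print(q.round(1),q.mean(0)); R=np.array([[np.cos(.125),np.sin(.125)],[-np.sin(.125),np.cos(.125)]])
print("rel pan",R@(q.mean(0)[:2]-[518,-123]))
E
```

```text
[[ 468.   -53.3  143.1]
 [ 561.3  -33.1  143.1]
 [ 579.1 -134.8  143.1]
 [ 482.6 -150.7  143.1]] [522.75811902 -92.96484874 143.1       ]
rel pan [ 8.46561907 29.2075898 ]
```

>>> play_rows --pt "0.0008 -0.006 0" --pt "0.0015 -0.012 0" --pt "0.0023 -0.018 0" --pt "0.003 -0.024 0" --pt "0.0036 -0.029 0" --pt "0.0039 -0.031 0" --pt "0.0039 -0.031 0" --pt "0.003 -0.024 0" --pt "0.001 -0.008 0" --pt "0.001 -0.008 0.05" --pt "0.001 -0.008 0.1" --yaw '[0,0,0,0,0,0,0,0,0,0,0]'

```text
clock: 22.85
eef_pos: [513.9, -32.9, 222.1]
eef_rot: [-3.141, 0.0, 1.7]
wrist_force: [-0.2, -0.1, -0.9]
finger_gap: 50.0
finger_force: 0.0
```

>>> play_rows --pt "-0.03 0.04 0.04" --pt "-0.06 0.09 0.04" --pt "-0.09 0.14 0.04" --pt "-0.12 0.19 0.04" --pt "-0.15 0.24 0.04" --pt "-0.17 0.29 0.04" --pt "-0.18 0.33 0.04" --pt "-0.18 0.33 0.04" --yaw '[0,0,0,0,0,0,0,0]'

```text
clock: 23.85
eef_pos: [332.8, 298.1, 260.7]
eef_rot: [-3.141, 0.0, 1.703]
wrist_force: [-0.0, -0.9, -0.1]
finger_gap: 49.8
finger_force: 0.0
```

```bash
python3 - <<'E'
from h import *
s=telemetry.read_state(); print(s["eef_pos"],s["wrist_force"])
ims=[]
for n,(a,b) in (("top",(90,240)),("side",(155,255))):
    c=eyes.camera(n);pickle.dump(c,open(n+"3.pkl","wb"))
    ims.append(cv2.resize(c["pixels"][a:a+200,b:b+200,::-1],(400,400),interpolation=cv2.INTER_CUBIC))
cv2.imwrite("pics/r.png",np.hstack(ims))
E
```

```text
[332.75116232 298.11244651 260.71961626] [-0.02976001 -0.87186467 -0.09068368]
```

View pics/r.png

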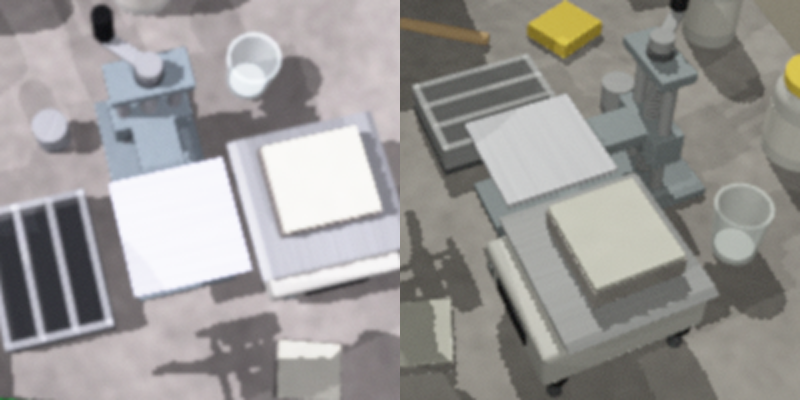

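The slab lies flat on the pan, with top corners at about (262,142), (356,127), (382,214) and (278,234) in the left crop. The weight and beaker look unmoved. I'll check the offset.

```bash
python3 - <<'E'
from h import *
R=np.array([[np.cos(.125),np.sin(.125)],[-np.sin(.125),np.cos(.125)]])
c=pickle.load(open("top3.pkl","rb"))
A=lambda u,v,z:atz(c,240+(u+.5)/2-.5,90+(v+.5)/2-.5,z)
q=np.array([A(u,v,143.1) for u,v in [(262,142),(356,127),(382,214),(278,234)]])
print(q.round(1).tolist(),R@(q.mean(0)[:2]-[518,-123]))
# pan front/back x edges from top view (flat height)
for u,v in [(230,145),(268,278),(370,113)]: print("pan",R@(A(u,v,111)[:2]-[518,-123]))
for u,v in [(110,186),(222,160),(248,270),(138,296)]: print("plate",A(u,v,113.1).round(1))
c2=pickle.load(open("side3.pkl","rb"))
q=np.array([atz(c2,254.75+(u-400)/2,154.75+v/2,143.1) for u,v in [(548,214),(628,178),(684,258),(600,288)]])
print(q.round(1).tolist(),R@(q.mean(0)[:2]-[518,-123]))
for n in("top","side"):
    o,k=pickle.load(open(n+"0.pkl","rb")),pickle.load(open(n+"3.pkl","rb"))
    for nm,p in(("weight",[652,175,40]),("beaker",[702,-81,50])):
        u,v=map(int,proj(o,p)); a=o["pixels"][v-14:v+15,u-14:u+15];b=k["pixels"][v-22:v+23,u-22:u+23]
        r=cv2.matchTemplate(b,a,cv2.TM_CCOEFF_NORMED); print(n,nm,r.max().round(3),np.unravel_index(r.argmax(),r.shape))
E
```

```text
[[574.2, -62.5, 143.1], [580.3, -166.5, 143.1], [481.6, -178.1, 143.1], [471.9, -65.4, 143.1]] [9.52833018 3.72056085]
pan [76.97068859 81.96722776]
pan [-78.3519592   79.60055383]
pan [ 77.21890758 -82.34133723]
plate [550.5 107.  113.1]
plate [567.1 -20.6 113.1]
plate [441.  -33.1 113.1]
plate [425.5  88.5 113.1]
[[470.1, -85.0, 143.1], [563.8, -62.5, 143.1], [578.5, -170.9, 143.1], [490.5, -180.6, 143.1]] [ 7.43613438 -2.68445774]
top weight 0.989 (np.int64(8), np.int64(8))
top beaker 0.998 (np.int64(8), np.int64(8))
side weight 0.831 (np.int64(8), np.int64(8))
side beaker 0.995 (np.int64(8), np.int64(8))
```

The slab is wholly on the pan, about 8 mm from its middle, and the weight and beaker have not moved. The arm is clear, so I'm handing in.

```bash
python3 -c "
from cell import manip
print(manip.sign_off())"
```

```text
the job is handed in; nothing more can be done
None
```

The job is handed in at about 24 s: the lift is level with the pan (113.2 against 113.1 mm by touch), and the slab lies flat and wholly on the pan, about 8 mm from its middle. The weight and beaker are unmoved and the robot is clear.

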